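Cure a bead plate under a three-position hold-to-run key

TASK

Slide the white bead plate from the mat fully home into the slot of the curing dock and let go of it, then press the dock's round spring key down with the fingertips to its middle position, where its top is flush with the top of the guard ring around it (fully out and fully down both switch the lamp off). Finish while still holding the key down at that position, with the plate still home, and leave the other things on the table where they are.

Things in the scene. Friction and masses are not known exactly. Their poses are not given: they have to be found in the camera images.
- plate: The white rigid bead plate to load: a flat slab 120 long (its x) x 56 wide (its y) x 12 mm thick, about 0.1 kg, with rows of amber beads set flush in its top; it lies flat on the mat. Origin: centre of its underside; z up. It is symmetric: either end may go into the slot first.
- mat: Fixed dark grey silicone bead mat, 150 (x) x 100 (y) x 8 mm, flat on the table; the plate starts on top of it. Origin: centre of its underside, on the table.
- dock: Fixed curing dock, 87 mm wide (y): grey base and rear housing, clear polycarbonate slot walls and roof. Origin: on the table under the middle of the slot's mouth; x points level into the slot. The clear roof (top 45 mm up) covers x = 0 to 70 mm, the rear housing (top 55 mm up) x = 71 to 149 mm.
- slot_mouth (a point): Middle of the slot's mouth, on the slot's floor, 22 mm above the table; axes as the dock. Slot: 59 mm wide, 17 mm high, 71 mm deep, closed at its end; the side walls flare outward by some 8 mm each over the first 13 mm. Before the mouth a sill 34 mm wide, level with the slot's floor, reaches to x = -31 mm; beside the sill there is free space down to the table.
- plate_home (a point): Where the plate's origin (centre of its underside) lies when the plate is fully home against the slot's end: 11 mm inside the mouth, on the slot's floor, axes as slot_mouth. The plate's last 49 mm then stick out of the mouth.
- key_top (a point): Centre of the flat top of the dock's round black spring key (38 mm across) on top of the rear housing, 110 mm behind the mouth along the slot's x, on the slot's centre line. It moves with the key: 77 mm above the table when fully out, 67 mm in the middle position, 57 mm when fully down.
- guard_top (a point): Fixed: centre of the top plane of the aluminium guard ring around the key (inside 46 mm, outside 56 mm across), 67 mm above the table. The key's top is level with it in the middle position.
- key (a joint): How far the key is pressed down, in m: 0 fully out, 0.010 middle position (flush with the guard ring), 0.020 fully down. A spring pushes it back up: about 2 N at the start of travel, 5.5 N in the middle, 9 N fully down.
- spoon_rest: Bystander: blue ceramic spoon rest, a round dish 90 mm across and 16 mm high with a short tab. Origin: centre of its underside.
- opener: Bystander: steel plier-like jump-ring opener lying flat, about 110 mm long along its x, 9 mm high. Origin: near the middle of its underside.
- jar: Bystander: amber jar with a metal cap, 56 mm across, 70 mm high. Origin: centre of its underside.
- sorter: Bystander: open wooden sorting tray with compartments, 120 x 160 x 25 mm. Origin: centre of its underside.
- spool: Bystander: small wooden spool standing upright, 44 mm across, 40 mm high. Origin: centre of its underside.
Things that resemble listed ones, but are neither listed nor needed, are in the scene too. What is shaped like the plate but black or turquoise is not meant.

How it is judged:
On the way, in this order (a step that is already met when the one before it is completed fails the run):
1. the plate is fully home in the slot and let go, the key still out (x of plate in the frame of plate_home between -0.005 and 0.005 m and y of plate in the frame of plate_home between -0.004 and 0.004 m and z of plate in the frame of plate_home between -0.004 and 0.004 m and angle between the x axis of plate and the x axis of plate_home, either way round below 0.06 rad and contact force between the fingers and plate below 0.2 N and value of joint key below 0.004 m), for 0.2 s.
2. the key is held at its middle position by the fingers (value of joint key between 0.006 and 0.014 m and contact force between the fingers and key above 1 N), for 1 s.
At the end, for the whole second after the job is handed in: The plate lies flat in the slot within 5 mm of fully home, within 4 mm sideways and in height and 0.06 rad of the slot's direction, untouched and at rest; the fingers press the key (more than 1 N) and hold it within 4 mm of its middle position (6 to 14 mm down) through the last second (all of step 2 and x of plate in the frame of plate_home between -0.005 and 0.005 m and y of plate in the frame of plate_home between -0.004 and 0.004 m and z of plate in the frame of plate_home between -0.004 and 0.004 m and angle between the x axis of plate and the x axis of plate_home, either way round below 0.06 rad and contact force between the fingers and plate below 0.2 N and linear speed of plate below 0.02 m/s); the arm keeps its last pose, push and grip.
It fails at once if the spoon rest is pushed away (more than 30 mm) or knocked over (distance of spoon_rest from where it was at the start of the episode above 0.03 m or angle between spoon_rest's own z axis and vertical above 0.5 rad).
It fails at once if the jump-ring opener is pushed away (more than 30 mm) or knocked over (distance of opener from where it was at the start of the episode above 0.03 m or angle between opener's own z axis and vertical above 0.5 rad).
It fails at once if the bead jar is pushed away (more than 30 mm) or knocked over (distance of jar from where it was at the start of the episode above 0.03 m or angle between jar's own z axis and vertical above 0.5 rad).
It fails at once if the sorting tray is pushed away (more than 30 mm) or knocked over (distance of sorter from where it was at the start of the episode above 0.03 m or angle between sorter's own z axis and vertical above 0.5 rad).
It fails at once if the spool is pushed away (more than 30 mm) or knocked over (distance of spool from where it was at the start of the episode above 0.03 m or angle between spool's own z axis and vertical above 0.5 rad).
It also fails if it takes over 54 s, if anything falls off the work surface, if the arm or the gripper's body presses on something with over 40 N, if the wrist force passes 120 N, or if a joint passes its speed limit or range.

ROBOT

A 7-joint arm with a two-finger parallel gripper is mounted at the origin on the work surface. World frame = base frame: x ahead of the robot, y to its left, z up, the work surface at z = 0. Lengths are in m, angles in rad, forces in N, time in s.
With the tool pointing down it reaches from about 0.35 to 0.9 m from the base axis. Payload 19.9 kg.
Tool frame: the origin (TCP) lies on the front face of the gripper's body, between the roots of the fingers; the fingertips stand 97 mm ahead of it and the grasp point (between the pads) lies 78 mm ahead of it; x points along the fingers, z is the direction in which the jaws open and shut, and the axes are right-handed (so a half turn about x gives the same grasp; the last joint's range is limited). The gripper opens to 94 mm and grips with 3 to 60 N. Pads are 16 mm wide; open, the fingers measure 119 mm over their backs; the gripper's body (75 mm by 177 mm) begins 78 mm behind the grasp point.
Start: joints at [-0.042, 0.417, -0.01, 1.614, 0.005, 1.111, -0.053], TCP at [0.625, 0, 0.303] pointing down, gripper open.
Joint ranges: [-2.81, 2.81], [-0.39, 2.02], [-1.27, 1.25], [0.06, 2.57], [-1.19, 4.33], [0.19, 2], [-2.82, 2.82]. Speed limits (rad/s): [1.89, 1.89, 2.39, 2.39, 3.01, 3.01, 3.01].

INTERFACE

Orientations are given as a unit quaternion [x, y, z, w].
In Python, from cell import manip gives the robot as it stands.
- The arm moves only by the shell command python3 -m crank 'ROWS' [OPENING]. ROWS is text: rows parted by semicolons, each of 6 numbers parted by spaces: the shift along the world's x, y, z in mm, then the turn, a rotation vector about the world's x, y, z in rad. A call has exactly 5 rows; each row shifts and turns the commanded pose from where the row before left it; what a row does not reach is not made up. A row lasts 1/12 s, in which the tool goes at most 41.7 mm and 7.16 degrees, less where a joint would pass 70% of its speed; a pose out of reach is approached as far as the arm can. A call with a gripper value outside its range is refused whole. OPENING is the finger opening in mm, from 0 to 94, set as the call begins (- or left out, the last holds). The fingers move at their own pace and stop on an object; the grip force is fixed at half the most. Time passes only in rows, so rows that do not move let the fingers close, or fill a call up. It gives the time, the measured TCP pose, the force and the opening at its end, in the units of the state.
- manip.state(): the state, without advancing time (a new reading comes with each control period).
- manip.camera(name): name is "scene" or "side" or "wrist"; returns (picture, depth): 400x640x3 uint8, blue, green, red; 400x640 float32, m along the optical axis (not along the pixel's ray), 0 where there is no reading.
- manip.camera_info(name): a dict with "K" (3x3 intrinsics, pixels), "xyz" and "attitude" of the camera in the world. Camera axes: x right, y up, looking along -z (the intrinsics and any distortion apply to the point x, -y, -z); pixel columns grow to the right and rows downward; lengths in m; the calibration is good to about 2 mm. A picture is of the moment at which its call begins: read the wrist's pose just before it. camera_info takes no time and is no camera call; for the wrist camera it gives the pose at the moment of the call.
- manip.finish_job(): hands the job in, once; it reports no verdict.
The state is a dict: "t": time; "qpos": joint angles; "joint_velocities": joint speeds; "joint_torque": joint torques, N m; "ee_pos": TCP position; "orientation": TCP orientation; "wrist_force": force on the tool from outside, world axes, zero at the start; "moment": the same for the moment, N m; "width": opening from 0.0 (shut) to 1.0 (fully open).
Only numpy, scipy, OpenCV 4.12 (cv2) and the standard library are available. Lean on these libraries where they do the work, as an engineer would, in place of code of your own. Each camera call takes 0.05 s, during which the arm holds its last target.

## Working session

There is one attempt and no reset: what is moved stays moved. The work goes in short steps, Python scripts to look and compute and a shell command to move; the robot and the scene stay as the last step left them, time stands still between calls to the robot, and variables do not carry over. Pictures are saved under pics/ and viewed, and the job is handed in when it is done.

```bash
ls; mkdir -p pics; python3 - <<'E'
from cell import manip
import cv2,numpy as np
for n in ["scene","side","wrist"]:
    i=manip.camera_info(n); p,d=manip.camera(n)
    cv2.imwrite(f"pics/{n}0.png",p); np.save(f"pics/{n}0.npy",d)
    print(n,i)
print(manip.state())
E
```

```text
pics
scene {'K': array([[385.45999783,   0.        , 315.9877281 ],
       [  0.        , 385.45999783, 196.26584158],
       [  0.        ,   0.        ,   1.        ]]), 'xyz': array([1.20152252, 0.26536735, 0.81608049]), 'attitude': array([0.2153922 , 0.30953792, 0.77202308, 0.51163741])}
side {'K': array([[405.97861823,   0.        , 320.95053068],
       [  0.        , 405.97861823, 200.41941792],
       [  0.        ,   0.        ,   1.        ]]), 'xyz': array([-0.21840858, -0.68905538,  0.64801672]), 'attitude': array([ 0.45677803, -0.21084765, -0.34377643,  0.79291542])}
wrist {'K': array([[284.47816759,   0.        , 316.15921967],
       [  0.        , 284.47816759, 195.82524117],
       [  0.        ,   0.        ,   1.        ]]), 'xyz': array([0.62450802, 0.07756742, 0.38376946]), 'attitude': array([-1.35513902e-01,  6.30925180e-04, -2.15608513e-04,  9.90775221e-01])}
{'t': 0.15, 'qpos': array([-0.0415321 ,  0.41785391, -0.01034566,  1.61402689,  0.00471053,
        1.11069435, -0.05296824]), 'joint_velocities': array([ 0.00083532, -0.00125834,  0.00155928, -0.00104735,  0.00125663,
        0.00040764,  0.00119074]), 'joint_torque': array([ 7.99236568e-04, -8.51532197e+01,  6.39362633e-01, -4.26137459e+01,
       -4.88919730e-02,  1.71691604e-02,  1.51774425e-04]), 'ee_pos': array([6.24803849e-01, 4.08309981e-05, 3.02161891e-01]), 'orientation': array([-6.58921732e-05,  7.07444642e-01,  1.55379922e-05,  7.06768756e-01]), 'wrist_force': array([-0.02103434, -0.03901268,  0.02544257]), 'moment': array([-0.01492699, -0.0505494 , -0.02719553]), 'width': 0.9962452283325627}
```

View pics/scene0.png

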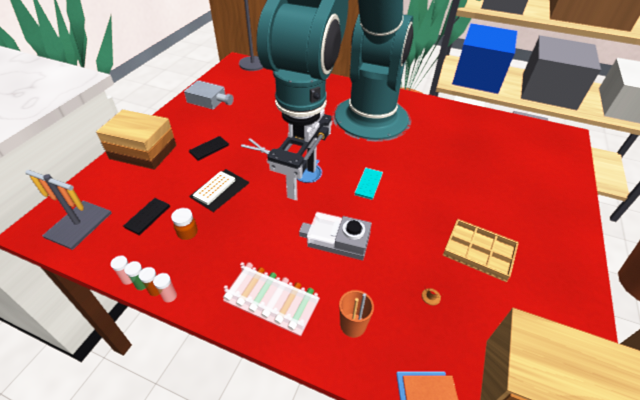

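View pics/side0.png

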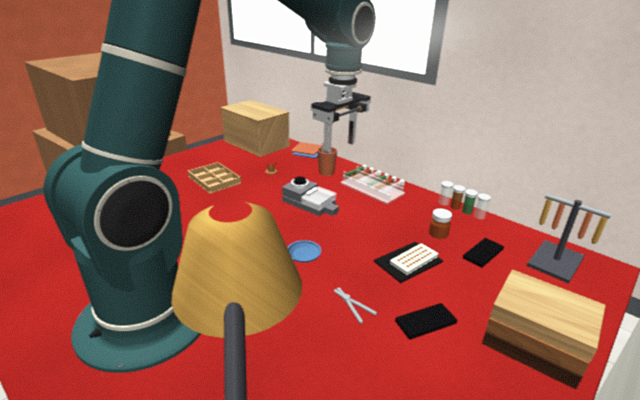

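View pics/wrist0.png

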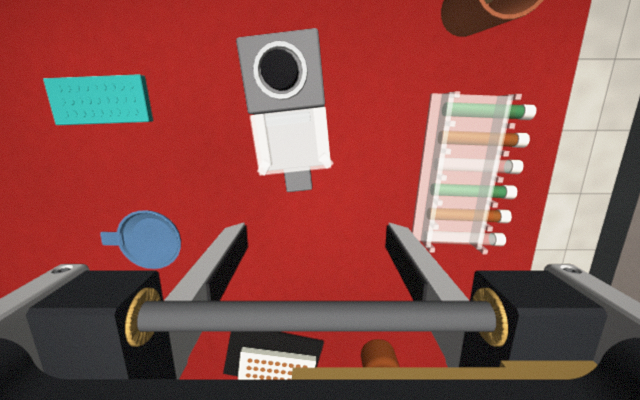

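The picture from the wrist camera has image up = +y. The dock's key is at (279,69) and its mouth, with the sill at (298,182), faces -y. Candidates in the scene view: the white beaded plate at (215,188) on the dark mat, black slabs at (209,148) and (147,216), and a turquoise one at (369,183). I choose the white one. Next I measure.

```bash
cat > h.py <<'E'
from cell import manip
import cv2,numpy as np
from scipy.spatial.transform import Rotation as R
def ray(i,u,v):
    K=i["K"]; d=np.array([(u-K[0,2])/K[0,0],-(v-K[1,2])/K[1,1],-1.]); return R.from_quat(i["attitude"]).apply(d)
def dep(i,D,u,v,win=1):
    z=np.median(D[v-win:v+win+1,u-win:u+win+1]); return i["xyz"]+ray(i,u,v)*z
def atz(i,u,v,z):
    r=ray(i,u,v); return i["xyz"]+r*(z-i["xyz"][2])/r[2]
def proj(i,P):
    p=R.from_quat(i["attitude"]).inv().apply(np.atleast_2d(P)-i["xyz"]); K=i["K"]
    return np.c_[K[0,2]+K[0,0]*p[:,0]/-p[:,2], K[1,2]-K[1,1]*p[:,1]/-p[:,2]]
def crop(p,x0,y0,x1,y1,s,name): cv2.imwrite("pics/"+name,cv2.resize(p[y0:y1,x0:x1],None,fx=s,fy=s,interpolation=cv2.INTER_CUBIC))
E
python3 - <<'E'
from h import *
w=manip.camera_info("wrist");s=manip.camera_info("scene");d=manip.camera_info("side")
W=np.load("pics/wrist0.npy");S=np.load("pics/scene0.npy");D=np.load("pics/side0.npy")
print("key w",dep(w,W,279,69).round(3),"key s",dep(s,S,354,228).round(3),"key side",dep(d,D,299,181).round(3))
print("sill",dep(w,W,298,184).round(3),"rearcorner",dep(w,W,242,44).round(3),dep(w,W,313,34).round(3))
print("plate s",dep(s,S,215,188).round(3),"side",dep(d,D,414,258).round(3))
print("jar",dep(s,S,182,215).round(3),"opener",dep(d,D,352,302).round(3),"spoon",dep(w,W,150,240).round(3))
p=cv2.imread("pics/wrist0.png");crop(p,220,10,350,200,4,"wc.png")
p=cv2.imread("pics/scene0.png");crop(p,170,150,270,225,8,"sc.png")
p=cv2.imread("pics/scene0.png");crop(p,285,195,385,265,8,"sd.png")
E
```

```text
key w [0.587 0.123 0.076] key s [0.594 0.128 0.076] key side [0.575 0.114 0.076]
sill [ 0.6   -0.007  0.022] rearcorner [0.547 0.151 0.055] [0.621 0.16  0.055]
plate s [ 0.566 -0.305  0.021] side [ 0.555 -0.318  0.019]
jar [ 0.723 -0.292  0.07 ] opener [ 0.336 -0.293  0.004] spoon [ 0.383 -0.095  0.003]
```

View pics/wc.png

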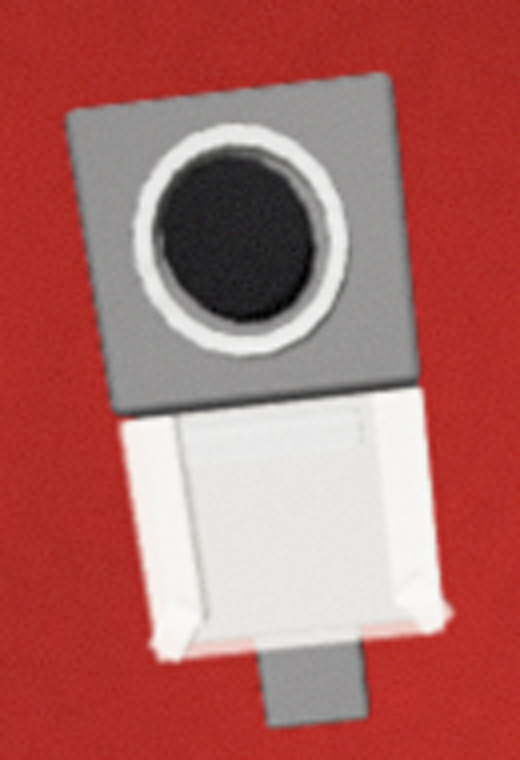

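View pics/sc.png

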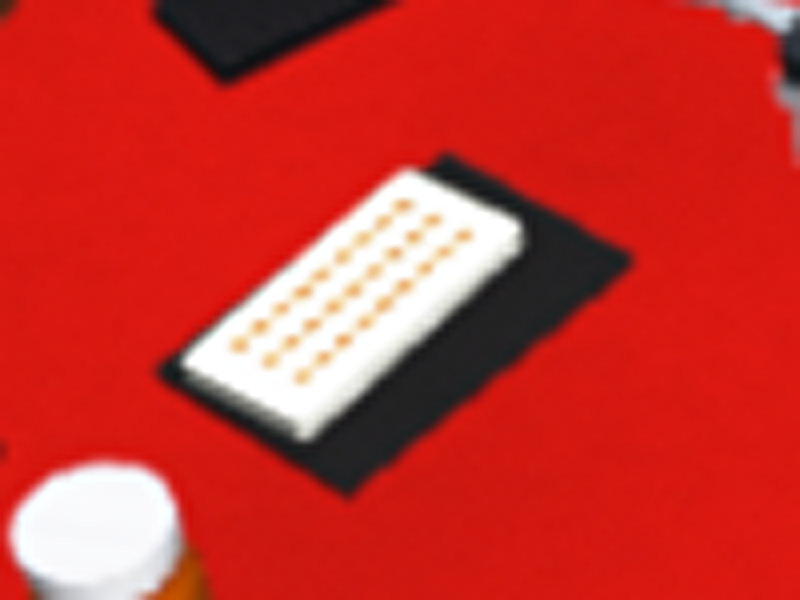

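```bash
cat > fit.py <<'E'
from h import *
from scipy.optimize import least_squares
def fit(i,obj,px,x0):
    obj=np.array(obj,float);px=np.array(px,float)
    def f(q):
        c,s=np.cos(q[2]),np.sin(q[2]); P=np.c_[q[0]+c*obj[:,0]-s*obj[:,1],q[1]+s*obj[:,0]+c*obj[:,1],obj[:,2]]
        return (proj(i,P)-px).ravel()
    r=least_squares(f,x0,loss="soft_l1"); return r.x,r.fun.reshape(-1,2)
DOCK=[(.149,.0435,.055),(.149,-.0435,.055),(.071,-.0435,.055),(.071,.0435,.055),(-.031,.017,.022),(-.031,-.017,.022),(.110,0,.067)]
PL=[(.06,.028,.02),(.06,-.028,.02),(-.06,-.028,.02),(-.06,.028,.02)]
E
python3 - <<'E'
from fit import *
w=manip.camera_info("wrist");s=manip.camera_info("scene")
q,r=fit(w,DOCK,[(236.75,38.25),(317.5,28.25),(324.5,104.5),(249.25,112.5),(287,191.75),(311.75,189),(280,69.75)],[.6,0,1.6])
print(q,"\n",r.round(1))
for u,v in [(221,171),(235.25,177.75),(208,203.5),(192.9,195.25)]: print(atz(s,u,v,.02).round(3))
E
```

```text
[0.59891601 0.01439596 1.6771662 ] 
 [[-1.9 -2.1]
 [ 0.7 -2.1]
 [ 1.1  0.7]
 [-1.5  1.4]
 [-0.3  0.4]
 [ 0.6  0.5]
 [ 0.2  0.2]]
[ 0.495 -0.33   0.02 ]
[ 0.504 -0.274  0.02 ]
[ 0.627 -0.289  0.02 ]
[ 0.616 -0.347  0.02 ]
```

View pics/sd.png

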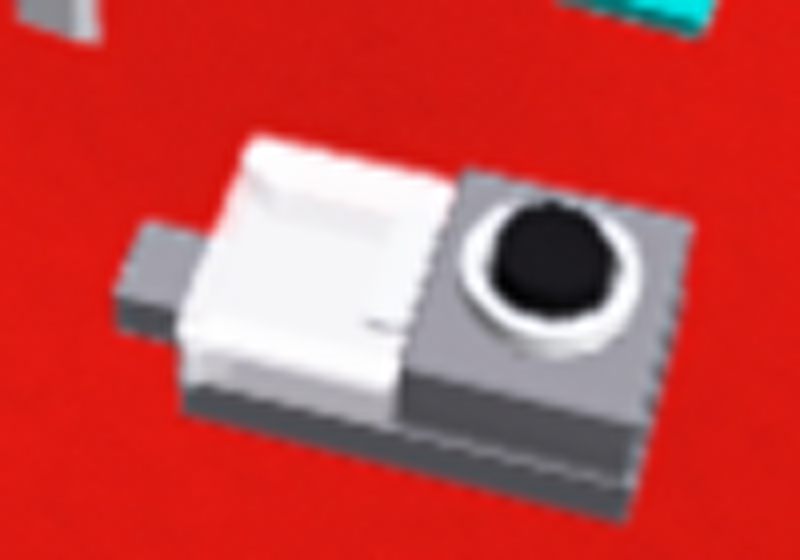

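The crop confirms the white beaded plate on the dark mat: centre about (0.560,-0.310), long axis about -7.5°, and the 120x56 size matches. The dock mouth is at about (0.599,0.014), with the slot heading about 96°. I'll grip the plate across its width near its +x end, then turn it -76°. First I move above it.

```bash
python3 -m crank '-2 -21 -2 0 0 0.096;-2 -21 -2 0 0 0.096;-2 -21 -2 0 0 0.096;-2 -21 -2 0 0 0.096;-2 -21 -2 0 0 0.096' 94
python3 -m crank '-2 -21 -2 0 0 0.096;-2 -21 -2 0 0 0.096;-2 -21 -2 0 0 0.096;-2 -21 -2 0 0 0.096;-2 -21 -2 0 0 0.096'
python3 -m crank '-1 -21 -2 0 0 0.096;-1 -21 -2 0 0 0.096;-1 -21 -2 0 0 0.096;-1 -21 -2 0 0 0.096;-1 -21 -2 0 0 0.096'
python3 -m crank '0 0 0 0 0 0;0 0 0 0 0 0;0 0 0 0 0 0;0 0 0 0 0 0;0 0 0 0 0 0'
python3 - <<'E'
from h import *
i=manip.camera_info("wrist");p,d=manip.camera("wrist");np.save("pics/w1.npy",d);cv2.imwrite("pics/w1.png",p);print(i)
import pickle;pickle.dump(i,open("pics/w1.pkl","wb"))
E
```

```text
t: 0.57
ee_pos: [0.6147, -0.106, 0.2923]
orientation: [-0.17, 0.687, 0.17, 0.686]
wrist_force: [-0.3, -0.9, -0.6]
width: 1.002
t: 0.98
ee_pos: [0.6047, -0.211, 0.2823]
orientation: [-0.328, 0.627, 0.328, 0.626]
wrist_force: [-0.2, -0.5, -0.1]
width: 1.002
t: 1.4
ee_pos: [0.5997, -0.316, 0.2723]
orientation: [-0.467, 0.531, 0.468, 0.53]
wrist_force: [0.2, 0.9, -0.1]
width: 1.001
t: 1.82
ee_pos: [0.6003, -0.3139, 0.2728]
orientation: [-0.466, 0.531, 0.466, 0.532]
wrist_force: [0.5, 0.1, 0.1]
width: 1.002
{'K': array([[284.47816759,   0.        , 316.15921967],
       [  0.        , 284.47816759, 195.82524117],
       [  0.        ,   0.        ,   1.        ]]), 'xyz': array([ 0.52256162, -0.30430899,  0.35445495]), 'attitude': array([-0.10186633, -0.08917358,  0.65332745,  0.74487218])}
```

View pics/w1.png

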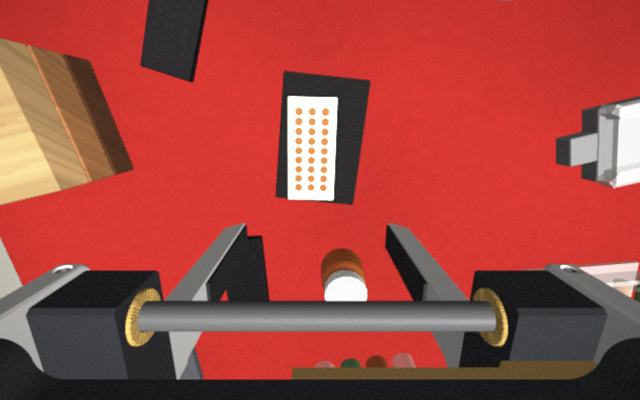

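```bash
python3 - <<'E'
from h import *
p=cv2.imread("pics/w1.png");crop(p,265,60,380,215,5,"w1c.png")
E
```

```text
(no output)
```

View pics/w1c.png

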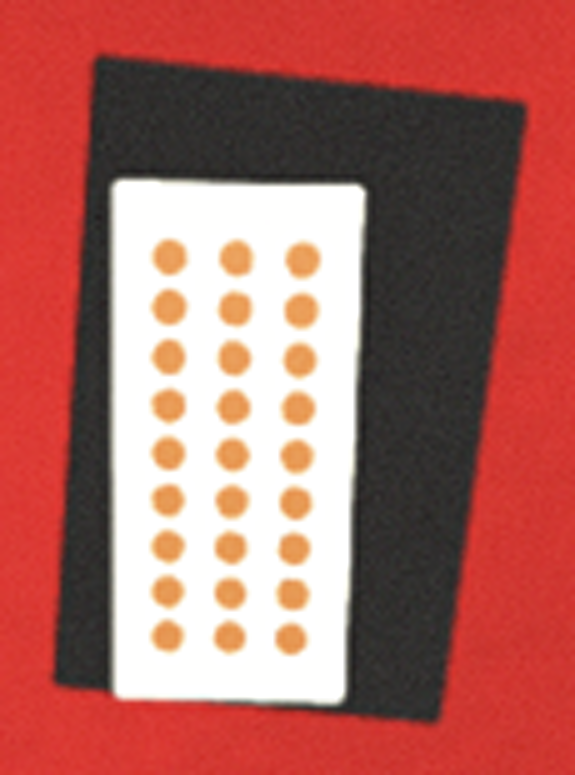

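```bash
python3 - <<'E'
from fit import *
import pickle
i=pickle.load(open("pics/w1.pkl","rb"))
c=np.array([(346,703),(115,698),(112,180),(365,185)])/5+(265,60)-.4
q,r=fit(i,PL,c,[.56,-.31,-.1]);print(q,np.degrees(q[2]),"\n",r.round(2))
for u,v in c: print(atz(i,u,v,.02).round(4))
D=np.load("pics/w1.npy");print(dep(i,D,313,150))
x,y,a=q
for L in (.04,): print("grasp",x+L*np.cos(a),y+L*np.sin(a))
s=manip.state();Z=R.from_quat(s["orientation"]).as_matrix();print("jaw dir deg",np.degrees(np.arctan2(Z[1,2],Z[0,2])),Z[:,0],s["ee_pos"])
E
```

```text
[ 0.55955489 -0.31478738 -0.15082775] -8.641793736693977 
 [[-0.25 -0.09]
 [ 0.24  0.03]
 [ 0.12 -0.02]
 [-0.12  0.05]]
[ 0.6232 -0.2958  0.02  ]
[ 0.6146 -0.3518  0.02  ]
[ 0.496  -0.3336  0.02  ]
[ 0.5044 -0.278   0.02  ]
[ 0.55932095 -0.31295293  0.02005056]
grasp 0.5991007748213532 -0.32079763963542823
jaw dir deg 82.54297276932648 [ 2.17859072e-04 -5.97116341e-05 -9.99999974e-01] [ 0.6002937  -0.31409765  0.27278656]
```

```bash
python3 -m crank '-1 -6 -30 0 0 -0.02;0 0 -35 0 0 0;0 0 -35 0 0 0;0 0 -30 0 0 0;0 0 -15 0 0 0'
python3 -m crank '0 0 -10 0 0 0;0 0 -6 0 0 0;0 0 -5 0 0 0;0 0 0 0 0 0;0 0 0 0 0 0'
python3 - <<'E'
from h import *
i=manip.camera_info("wrist");p,d=manip.camera("wrist");cv2.imwrite("pics/w2.png",p);print(manip.state()["ee_pos"])
E
```

```text
t: 2.28
ee_pos: [0.5979, -0.3198, 0.124]
orientation: [-0.46, 0.537, 0.462, 0.536]
wrist_force: [0.1, 0.5, -0.2]
width: 1.001
t: 2.7
ee_pos: [0.5995, -0.3212, 0.1078]
orientation: [-0.461, 0.536, 0.46, 0.536]
wrist_force: [0.2, -0.1, 0.5]
width: 0.999
[ 0.59950193 -0.32125729  0.10790744]
```

View pics/w2.png

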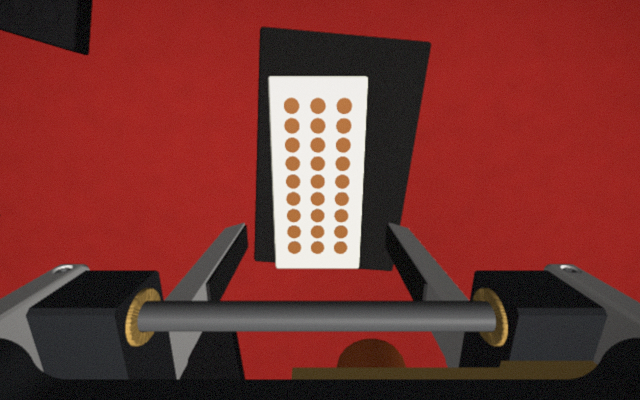

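The plate (268–367, 76–268) sits centred between the fingertips at (245,225) and (390,225), so I close the fingers.

```bash
python3 -m crank '0 0 0 0 0 0;0 0 0 0 0 0;0 0 0 0 0 0;0 0 0 0 0 0;0 0 0 0 0 0' 50
python3 -m crank '0 0 0 0 0 0;0 0 0 0 0 0;0 0 0 0 0 0;0 0 0 0 0 0;0 0 0 0 0 0'
python3 -m crank '0 0 8 0 0 0;0 0 12 0 0 0;0 0 10 0 0 0;0 0 0 0 0 0;0 0 0 0 0 0'
python3 - <<'E'
from h import *
i=manip.camera_info("wrist");p,d=manip.camera("wrist");cv2.imwrite("pics/w3.png",p);print(manip.state()["ee_pos"])
p,d=manip.camera("side");crop(p,340,200,500,300,5,"s3.png")
E
```

```text
t: 3.17
ee_pos: [0.599, -0.321, 0.1067]
orientation: [-0.461, 0.536, 0.461, 0.536]
wrist_force: [0.3, 0.1, -0.6]
width: 0.68
t: 3.58
ee_pos: [0.599, -0.321, 0.1067]
orientation: [-0.461, 0.536, 0.461, 0.536]
wrist_force: [-0.1, -0.1, 1.9]
width: 0.589
t: 4.0
ee_pos: [0.5993, -0.3212, 0.1378]
orientation: [-0.461, 0.536, 0.46, 0.536]
wrist_force: [-0.4, -0.0, -0.8]
width: 0.592
[ 0.59902707 -0.32109416  0.1370568 ]
```

View pics/w3.png

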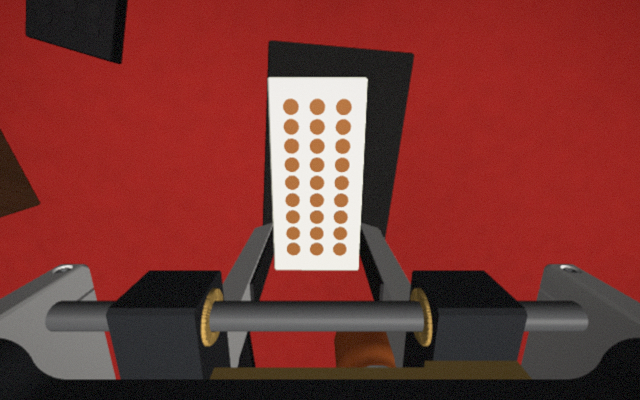

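View pics/s3.png

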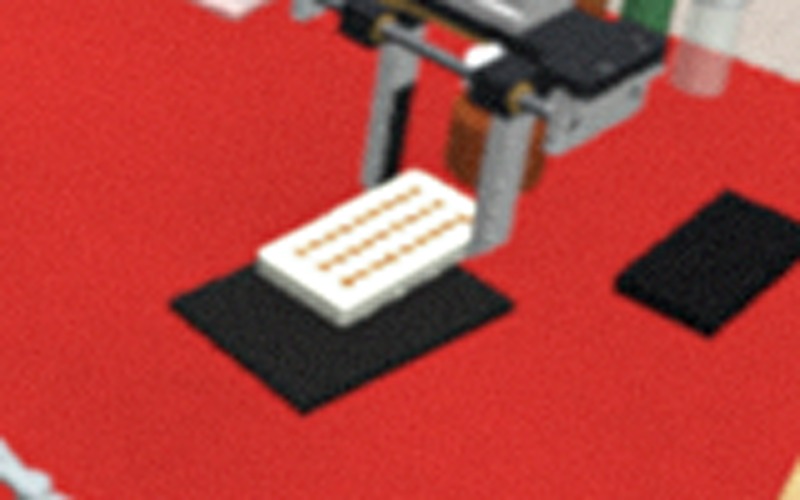

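The plate is held level. Next I lift it, turn it about -75°, and stage it in front of the mouth.

```bash
python3 -m crank '0 5 20 0 0 -0.08;1 13 20 0 0 -0.088;1 13 15 0 0 -0.088;1 13 8 0 0 -0.088;1 13 0 0 0 -0.088'
python3 -m crank '1 13 0 0 0 -0.088;1 13 0 0 0 -0.088;1 13 0 0 0 -0.088;1 13 0 0 0 -0.088;1 13 0 0 0 -0.088'
python3 -m crank '1 15 0 0 0 -0.088;1 15 0 0 0 -0.088;1 15 0 0 0 -0.088;1 15 0 0 0 -0.088;1 14 0 0 0 -0.09'
python3 -m crank '0 0 0 0 0 0;0 0 0 0 0 0;0 0 0 0 0 0;0 0 0 0 0 0;0 0 0 0 0 0'
python3 - <<'E'
from h import *
import pickle
i=manip.camera_info("wrist");p,d=manip.camera("wrist");cv2.imwrite("pics/w4.png",p);pickle.dump(i,open("pics/w4.pkl","wb"))
s=manip.state();Z=R.from_quat(s["orientation"]).as_matrix();print("jaw",np.degrees(np.arctan2(Z[1,2],Z[0,2])),Z[:,0].round(4),s["ee_pos"])
crop(p,230,40,400,290,3,"w4c.png")
E
```

```text
t: 4.52
ee_pos: [0.6035, -0.2636, 0.2013]
orientation: [-0.334, 0.623, 0.333, 0.624]
wrist_force: [0.2, -0.1, -1.9]
width: 0.593
t: 4.93
ee_pos: [0.6078, -0.1983, 0.1991]
orientation: [-0.19, 0.681, 0.19, 0.681]
wrist_force: [0.3, 0.2, -1.2]
width: 0.593
t: 5.35
ee_pos: [0.6128, -0.124, 0.1991]
orientation: [-0.036, 0.707, 0.036, 0.706]
wrist_force: [-0.3, -0.1, -0.7]
width: 0.588
t: 5.77
ee_pos: [0.6128, -0.126, 0.1995]
orientation: [-0.038, 0.706, 0.037, 0.706]
wrist_force: [0.2, -0.6, -0.7]
width: 0.59
jaw 6.061390455694919 [-2.e-04 -2.e-04 -1.e+00] [ 0.61282154 -0.12587198  0.19953989]
```

View pics/w4.png

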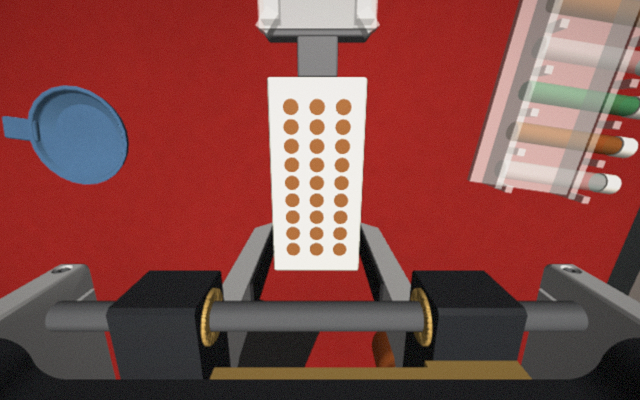

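```bash
python3 -m crank '0 0 35 0 0 0;0 0 35 0 0 0;0 0 30 0 0 0;0 0 0 0 0 0;0 0 0 0 0 0'
python3 - <<'E'
from h import *
import pickle
i=manip.camera_info("wrist");p,d=manip.camera("wrist");np.save("pics/w5.npy",d);cv2.imwrite("pics/w5.png",p);pickle.dump(i,open("pics/w5.pkl","wb"))
s=manip.state();print(s["ee_pos"])
crop(p,250,0,400,130,5,"w5c.png")
E
```

```text
t: 6.23
ee_pos: [0.6134, -0.1256, 0.3012]
orientation: [-0.038, 0.705, 0.037, 0.707]
wrist_force: [-0.5, -0.4, -2.1]
width: 0.592
[ 0.61284106 -0.12535826  0.29962806]
```

View pics/w5.png

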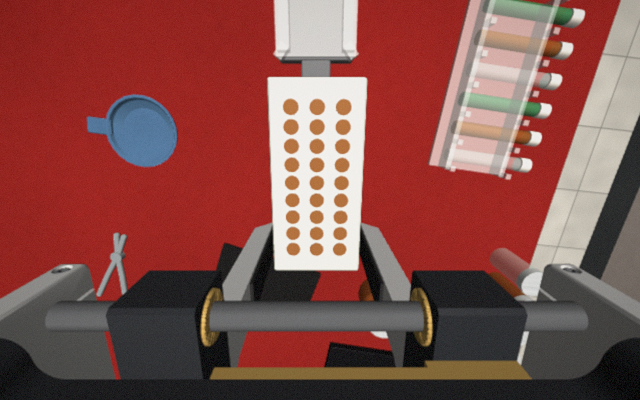

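View pics/w5c.png

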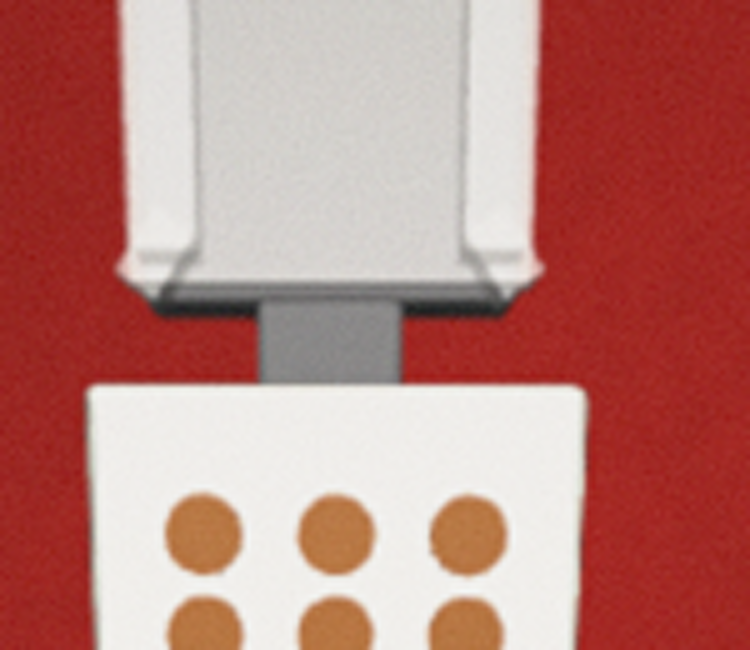

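```bash
python3 - <<'E'
from fit import *
import pickle
i=pickle.load(open("pics/w5.pkl","rb"));p=cv2.imread("pics/w5.png")
a=np.radians(96.06);d=np.array([np.cos(a),np.sin(a)]);n=np.array([-d[1],d[0]]);T=np.array([.6128,-.1257])
def rel(P): v=P[:2]-T; return (1000*np.array([v@d,v@n])).round(1)
o=lambda x,y:(250+x/5-.4,y/5-.4)
for nm,x1,x2,y,z in [("sill",258,403,345,.022),("roofouter",120,541,5,.045),("roofouter",129,535,230,.045),("flare",118,543,268,.045),("slotline",191,468,20,.039),("slotline",196,462,240,.039),("basefront",157,508,310,.022)]:
    A,B=[rel(atz(i,*o(x,y),z)) for x in(x1,x2)];print(nm,A,B,"mid",(A+B)/2)
zt=.3-.0867
for x1,x2,y in[(268,366,78),(275,358,268)]:
    A,B=[rel(atz(i,x,y,zt)) for x in(x1,x2)];print("plate",A,B,(A+B)/2)
print(rel(i["xyz"]), i["xyz"])
crop(p,260,60,380,280,3,"w5p.png")
E
```

```text
sill [131.5  16.6] [131.5 -17.4] mid [131.5  -0.4]
roofouter [193.   43.1] [193. -44.] mid [193.    -0.45]
roofouter [150.9  42.9] [150.9 -44.4] mid [150.9   -0.75]
flare [143.5  45.5] [143.5 -46.4] mid [143.5   -0.45]
slotline [192.3  29. ] [192.3 -29.5] mid [192.3   -0.25]
slotline [150.2  29. ] [150.2 -29.2] mid [ 1.502e+02 -1.000e-01]
basefront [139.   39.9] [139.  -41.7] mid [139.   -0.9]
plate [98.2 26.3] [ 98.2 -28.1] [98.2 -0.9]
plate [-19.5  27. ] [-19.6 -28.2] [-19.55  -0.6 ]
[77.7  0.1] [ 0.60453285 -0.04839995  0.38284294]
```

View pics/w5p.png

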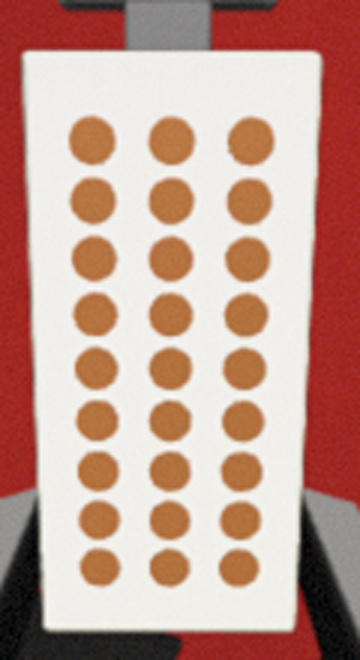

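Alignment is within about 0.3 mm and 0.3°: the dock midline is at about -0.4 mm, the plate at -0.7 mm, and the widths agree with those given. Next I lower the plate until its underside is 2 mm above the slot floor.

```bash
python3 -m crank '0 0 -35 0 0 0;0 0 -40 0 0 0;0 0 -40 0 0 0;0 0 -35 0 0 0;0 0 -20 0 0 0'
python3 -m crank '0 0 -6 0 0 0;0 0 0 0 0 0;0 0 0 0 0 0;0 0 0 0 0 0;0 0 0 0 0 0'
python3 - <<'E'
from h import *
p,d=manip.camera("scene");crop(p,230,170,390,270,5,"s6.png");p,d=manip.camera("side");crop(p,240,140,400,240,5,"sd6.png")
print(manip.state()["ee_pos"])
E
```

```text
t: 6.7
ee_pos: [0.6105, -0.1248, 0.1241]
orientation: [-0.037, 0.708, 0.038, 0.704]
wrist_force: [-0.8, 0.9, -1.9]
width: 0.592
t: 7.12
ee_pos: [0.6137, -0.1251, 0.1252]
orientation: [-0.038, 0.705, 0.037, 0.707]
wrist_force: [-0.1, -0.1, -1.3]
width: 0.592
[ 0.61345511 -0.12505934  0.12480564]
```

View pics/s6.png

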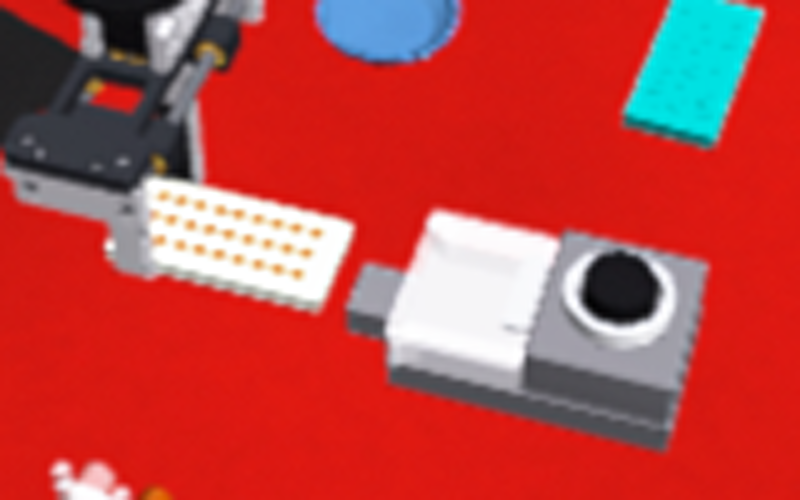

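View pics/sd6.png

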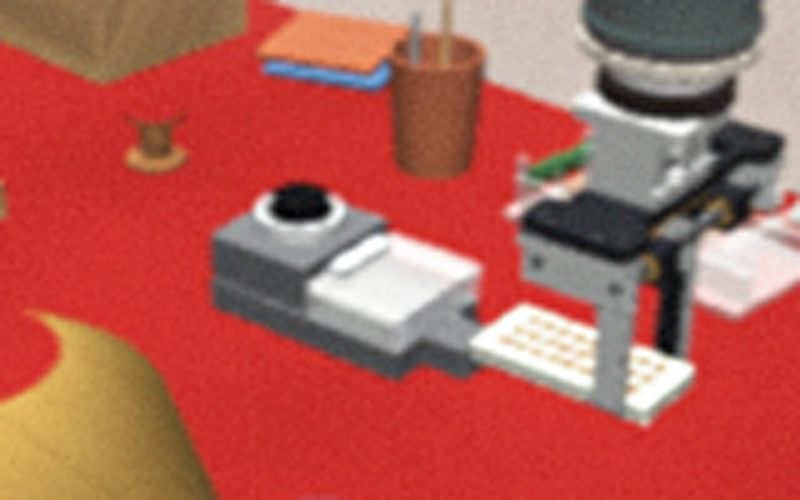

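Everything lines up, so I start inserting.

```bash
python3 -m crank '-2 12 -2 0 0 0;-1 12 0 0 0 0;-1.5 12 0 0 0 0;-1.5 12 0 0 0 0;-1 10 0 0 0 0'
python3 -m crank '-1 8 0 0 0 0;-1 8 0 0 0 0;-1 8 0 0 0 0;-1 8 0 0 0 0;0 0 0 0 0 0'
python3 - <<'E'
from h import *
p,d=manip.camera("wrist");cv2.imwrite("pics/w7.png",p)
print(manip.state()["ee_pos"],manip.state()["wrist_force"])
E
```

```text
t: 7.63
ee_pos: [0.6058, -0.0647, 0.1217]
orientation: [-0.038, 0.706, 0.038, 0.706]
wrist_force: [0.5, 0.7, -0.3]
width: 0.593
t: 8.05
ee_pos: [0.602, -0.0331, 0.1217]
orientation: [-0.038, 0.706, 0.038, 0.706]
wrist_force: [0.9, 0.7, -0.7]
width: 0.589
[ 0.60204894 -0.03410302  0.12170953] [ 1.06418025  0.63042781 -1.39263601]
```

View pics/w7.png

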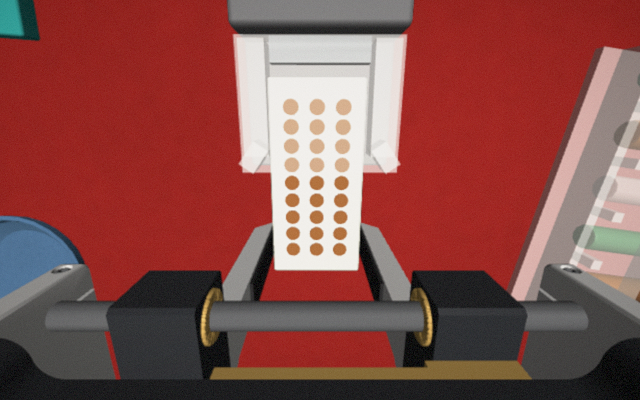

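```bash
python3 -m crank '-0.5 5 0 0 0 0;-0.5 5 0 0 0 0;-0.3 3 0 0 0 0;0 0 0 0 0 0;0 0 0 0 0 0'
python3 -m crank '-0.1 1 0 0 0 0;-0.1 1 0 0 0 0;-0.1 1 0 0 0 0;-0.1 1 0 0 0 0;0 0 0 0 0 0'
```

```text
t: 8.52
ee_pos: [0.6007, -0.0217, 0.1216]
orientation: [-0.038, 0.706, 0.038, 0.706]
wrist_force: [1.0, 0.8, -0.7]
width: 0.591
t: 8.93
ee_pos: [0.6003, -0.0178, 0.1216]
orientation: [-0.038, 0.706, 0.038, 0.706]
wrist_force: [1.2, -0.7, -2.0]
width: 0.593
```

```bash
python3 -m crank '-0.1 1 0 0 0 0;-0.1 1 0 0 0 0;0 0 0 0 0 0;0 0 0 0 0 0;0 0 0 0 0 0'
python3 -m crank '-0.1 1 0 0 0 0;-0.1 1 0 0 0 0;0 0 0 0 0 0;0 0 0 0 0 0;0 0 0 0 0 0'
```

```text
t: 9.35
ee_pos: [0.6001, -0.0158, 0.1216]
orientation: [-0.037, 0.706, 0.038, 0.706]
wrist_force: [1.8, 0.8, -0.8]
width: 0.591
t: 9.77
ee_pos: [0.5999, -0.0139, 0.1216]
orientation: [-0.037, 0.706, 0.037, 0.706]
wrist_force: [1.9, -0.9, -1.1]
width: 0.588
```

```bash
python3 -m crank '0.2 1 0 0 0 0;0 0 0 0 0 0;0 0 0 0 0 0;0 0 0 0 0 0;0 0 0 0 0 0'
python3 -m crank '0 1 0 0 0 0;0 0 0 0 0 0;0 0 0 0 0 0;0 0 0 0 0 0;0 0 0 0 0 0'
python3 -m crank '0 1 0 0 0 0;0 0 0 0 0 0;0 0 0 0 0 0;0 0 0 0 0 0;0 0 0 0 0 0'
python3 - <<'E'
from h import *
import pickle
i=manip.camera_info("wrist");p,d=manip.camera("wrist");cv2.imwrite("pics/w8.png",p);pickle.dump(i,open("pics/w8.pkl","wb"))
print(manip.state()["ee_pos"],manip.state()["wrist_force"])
E
```

```text
t: 10.18
ee_pos: [0.6, -0.0137, 0.1216]
orientation: [-0.038, 0.706, 0.037, 0.706]
wrist_force: [1.4, -4.6, -0.5]
width: 0.592
t: 10.6
ee_pos: [0.6, -0.0135, 0.1216]
orientation: [-0.038, 0.706, 0.036, 0.706]
wrist_force: [2.2, -9.7, -1.4]
width: 0.592
t: 11.02
ee_pos: [0.6, -0.0134, 0.1217]
orientation: [-0.038, 0.706, 0.036, 0.706]
wrist_force: [2.9, -14.0, -0.7]
width: 0.589
[ 0.60001321 -0.01340244  0.12163021] [  2.15182881 -13.51055634   0.14659537]
```

View pics/w8.png

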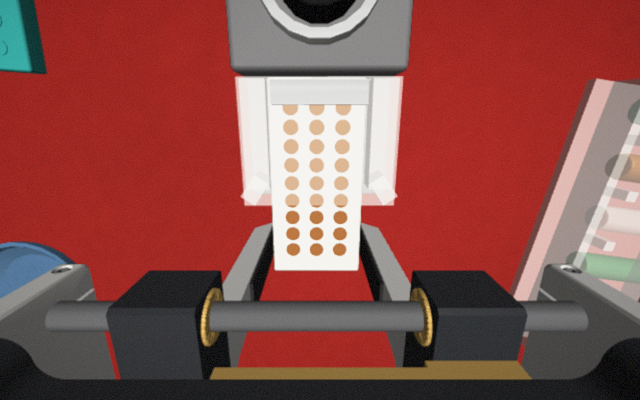

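Contact came at TCP y=-0.0137, 0.6 mm from the predicted home position. I relax the push, settle the plate and open the fingers.

```bash
python3 -m crank '0 -1.2 -0.5 0 0 0;0 -1 -0.5 0 0 0;0 0 0 0 0 0;0 0 0 0 0 0;0 0 0 0 0 0'
python3 -m crank '0 0 0 0 0 0;0 0 0 0 0 0;0 0 0 0 0 0;0 0 0 0 0 0;0 0 0 0 0 0' 94
python3 -m crank '0 0 0 0 0 0;0 0 0 0 0 0;0 0 0 0 0 0;0 0 0 0 0 0;0 0 0 0 0 0'
python3 -m crank '0 0 15 0 0 0;0 0 25 0 0 0;0 0 35 0 0 0;0 0 35 0 0 0;0 0 20 0 0 0'
python3 -m crank '0 0 30 0 0 0;0 0 0 0 0 0;0 0 0 0 0 0;0 0 0 0 0 0;0 0 0 0 0 0'
python3 - <<'E'
from h import *
import pickle
i=manip.camera_info("wrist");p,d=manip.camera("wrist");cv2.imwrite("pics/w9.png",p);pickle.dump(i,open("pics/w9.pkl","wb"));np.save("pics/w9.npy",d)
print(manip.state()["ee_pos"],manip.state()["wrist_force"])
crop(p,230,20,400,270,3,"w9c.png")
E
```

```text
t: 11.48
ee_pos: [0.6, -0.0137, 0.1206]
orientation: [-0.038, 0.706, 0.037, 0.706]
wrist_force: [1.0, -5.9, -0.4]
width: 0.59
t: 11.9
ee_pos: [0.6, -0.0129, 0.1206]
orientation: [-0.037, 0.706, 0.038, 0.706]
wrist_force: [-0.6, 0.3, -0.1]
width: 0.913
t: 12.32
ee_pos: [0.6001, -0.0132, 0.1206]
orientation: [-0.037, 0.706, 0.037, 0.706]
wrist_force: [-0.0, -0.4, -0.5]
width: 0.996
t: 12.73
ee_pos: [0.6007, -0.0133, 0.2543]
orientation: [-0.037, 0.705, 0.037, 0.707]
wrist_force: [0.6, 0.5, -0.7]
width: 1.0
t: 13.15
ee_pos: [0.5997, -0.0132, 0.2795]
orientation: [-0.037, 0.707, 0.037, 0.706]
wrist_force: [-0.2, 0.1, 0.0]
width: 1.0
[ 0.59971144 -0.01316947  0.27949988] [-0.33280079  0.09800165  0.83272427]
```

View pics/w9.png

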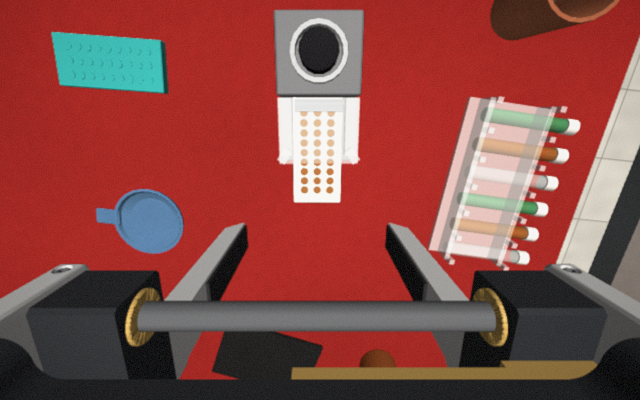

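View pics/w9c.png

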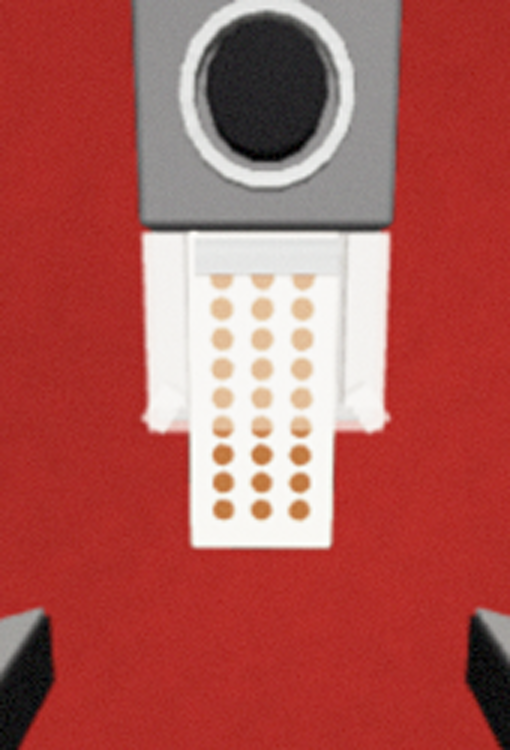

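```bash
python3 - <<'E'
from fit import *
import pickle
i=pickle.load(open("pics/w9.pkl","rb"));p=cv2.imread("pics/w9.png");D=np.load("pics/w9.npy")
crop(p,265,0,375,110,6,"w9k.png")
o=lambda x,y:(230+x/3-.3,20+y/3-.3)
a=np.radians(96.06);d=np.array([np.cos(a),np.sin(a)]);n=np.array([-d[1],d[0]])
G=atz(i,*o(266.5,92.5),.067)
rl=atz(i,*o(192,546),.034);rr=atz(i,*o(331,546),.034);fl=atz(i,*o(190,280),.034);fr=atz(i,*o(337,280),.034)
rel=lambda P:(1000*np.array([(P-G)[:2]@d,(P-G)[:2]@n])).round(1)
print("guard",G,"rear",rel(rl),rel(rr),"front",rel(fl),rel(fr))
k=atz(i,*o(267,87),.077);print("key",k,dep(i,D,319,49))
E
```

```text
guard [0.58658984 0.12358965 0.067     ] rear [-158.3   29.3] [-158.3  -26.3] front [-56.   27.9] [-56.  -26.3]
key [0.58673487 0.12307998 0.077     ] [0.58702666 0.12293743 0.07664147]
```

View pics/w9k.png

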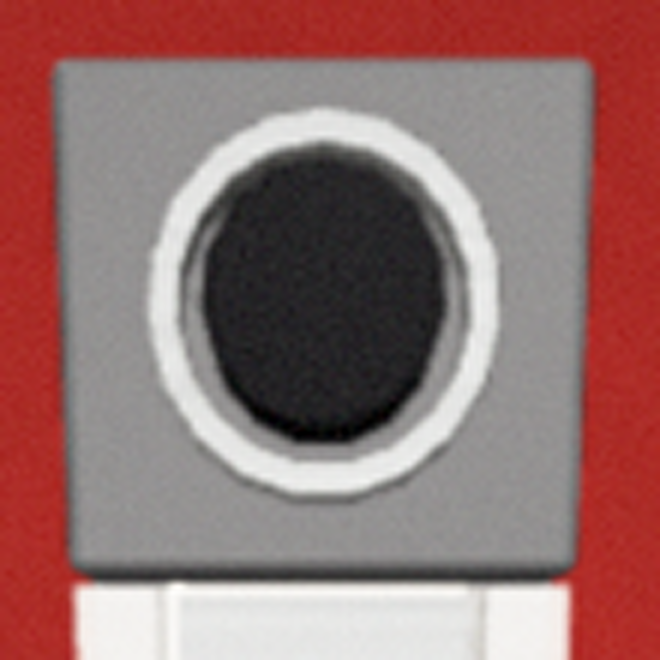

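The plate's rear end is 158.3 mm from the ring centre (159 expected), with a lateral offset of about 1.2 mm and the angle aligned, so it is home. The key top is at (0.587,0.123,0.077). I close the fingers and move above it.

```bash
python3 -m crank '-2.5 27 0 0 0 0;-2.5 27 0 0 0 0;-2.5 27 0 0 0 0;-2.5 27 0 0 0 0;-2.5 28 0 0 0 0' 0
python3 -m crank '0 0 -30 0 0 0;0 0 -30 0 0 0;0 0 -20 0 0 0;0 0 0 0 0 0;0 0 0 0 0 0'
python3 -m crank '0 0 -10 0 0 0;0 0 -5 0 0 0;0 0 0 0 0 0;0 0 0 0 0 0;0 0 0 0 0 0'
python3 - <<'E'
from h import *
p,d=manip.camera("scene");crop(p,290,150,410,250,6,"s10.png");p,d=manip.camera("side");crop(p,240,130,380,230,5,"sd10.png")
print(manip.state()["ee_pos"],manip.state()["wrist_force"])
E
```

```text
t: 13.62
ee_pos: [0.5871, 0.1238, 0.2797]
orientation: [-0.037, 0.707, 0.037, 0.706]
wrist_force: [1.5, -1.3, 1.0]
width: 0.679
t: 14.03
ee_pos: [0.5872, 0.1227, 0.1998]
orientation: [-0.038, 0.707, 0.037, 0.705]
wrist_force: [0.3, 0.4, 0.6]
width: 0.329
t: 14.45
ee_pos: [0.5878, 0.1228, 0.1862]
orientation: [-0.037, 0.706, 0.037, 0.706]
wrist_force: [0.3, -0.6, 0.1]
width: 0.003
[0.5877632  0.12282826 0.18610377] [ 0.16901618  0.06538466 -0.65720216]
```

View pics/s10.png

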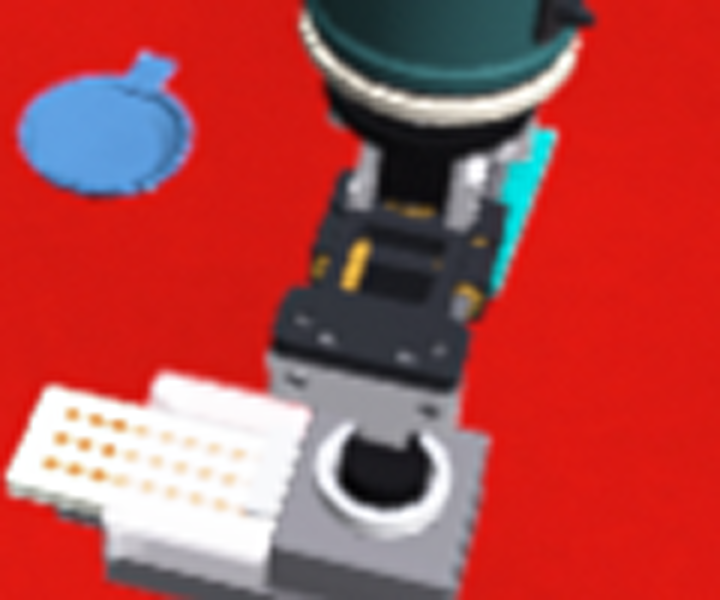

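View pics/sd10.png

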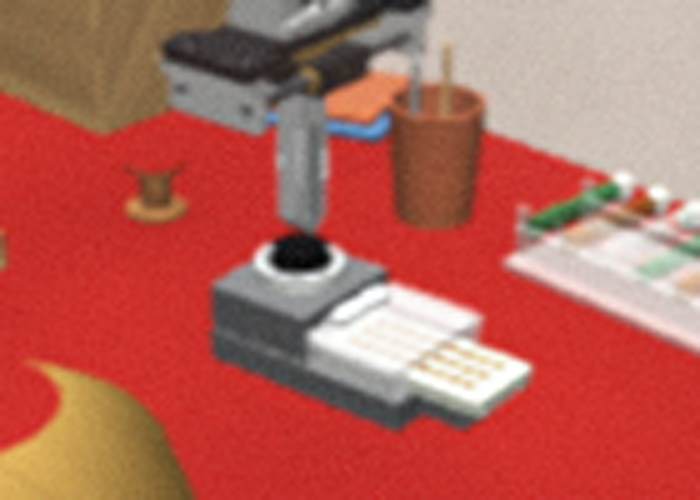

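The fingers are shut, centred over the key, with the tips about 12 mm above it. I press down slowly and watch the force.

```bash
python3 -m crank '0 0 -4 0 0 0;0 0 -4 0 0 0;0 0 -3 0 0 0;0 0 0 0 0 0;0 0 0 0 0 0'
python3 -m crank '0 0 -2 0 0 0;0 0 -2 0 0 0;0 0 0 0 0 0;0 0 0 0 0 0;0 0 0 0 0 0'
python3 -m crank '0 0 -2 0 0 0;0 0 -2 0 0 0;0 0 0 0 0 0;0 0 0 0 0 0;0 0 0 0 0 0'
```

```text
t: 14.97
ee_pos: [0.5875, 0.1228, 0.1744]
orientation: [-0.038, 0.706, 0.037, 0.706]
wrist_force: [0.1, 0.1, 2.4]
width: 0.004
t: 15.38
ee_pos: [0.5876, 0.1228, 0.1707]
orientation: [-0.037, 0.706, 0.037, 0.706]
wrist_force: [-1.6, -1.5, 3.4]
width: 0.003
t: 15.8
ee_pos: [0.5877, 0.1228, 0.1667]
orientation: [-0.037, 0.706, 0.037, 0.706]
wrist_force: [-0.2, -0.1, 3.5]
width: 0.004
```

```bash
python3 -m crank '0 0 -1.5 0 0 0;0 0 -1 0 0 0;0 0 0 0 0 0;0 0 0 0 0 0;0 0 0 0 0 0'
python3 -m crank '0 0 0 0 0 0;0 0 0 0 0 0;0 0 0 0 0 0;0 0 0 0 0 0;0 0 0 0 0 0'
python3 - <<'E'
from h import *
f=[]
p,d=manip.camera("scene");crop(p,290,190,390,270,8,"s11.png");f.append(manip.state()["wrist_force"]);p,d=manip.camera("side");crop(p,260,150,360,230,8,"sd11.png")
s=manip.state();f.append(s["wrist_force"]);print(s["t"],s["ee_pos"],f)
E
```

```text
t: 16.22
ee_pos: [0.5876, 0.1228, 0.1642]
orientation: [-0.037, 0.706, 0.037, 0.706]
wrist_force: [-0.9, 0.3, 4.3]
width: 0.002
t: 16.63
ee_pos: [0.5877, 0.1228, 0.1643]
orientation: [-0.037, 0.706, 0.037, 0.706]
wrist_force: [-0.1, -0.5, 5.3]
width: 0.007
16.7333 [0.58765297 0.12284586 0.16424292] [array([-1.1776208 , -0.1441162 ,  5.39125094]), array([-0.73371675,  0.66618371,  4.99653927])]
```

View pics/s11.png

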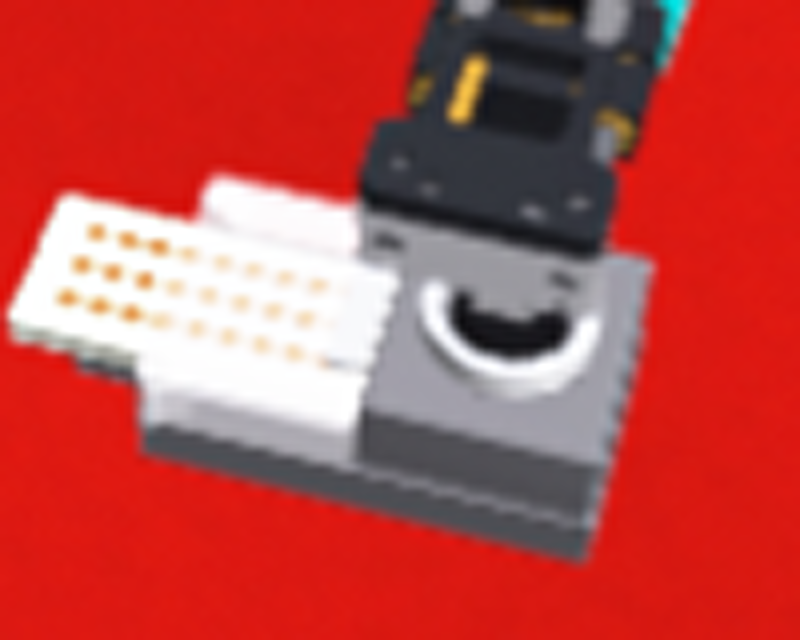

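View pics/sd11.png

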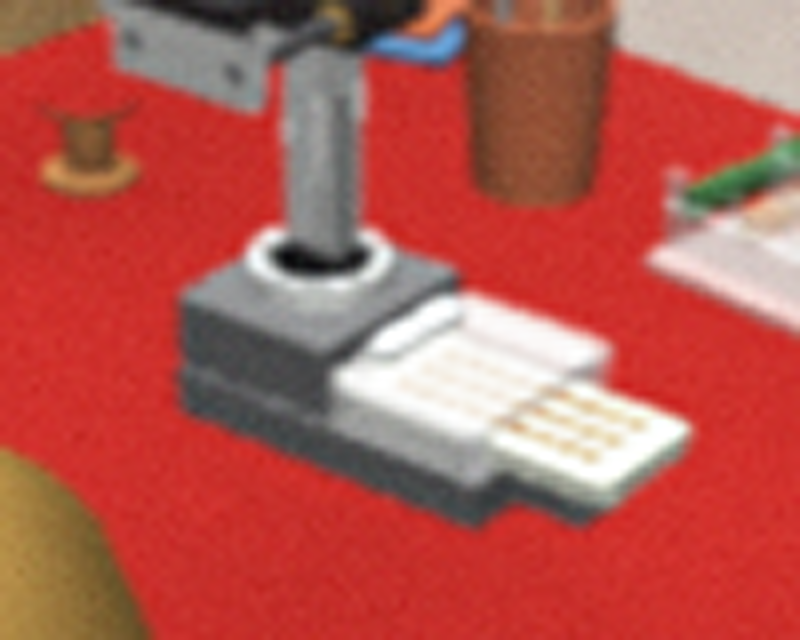

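The key top is flush with the ring, and the force of 5.3 N matches the spring's mid-travel value. The plate is still home. I hold for more than 1 s, then hand in.

```bash
for k in 1 2 3; do python3 -m crank '0 0 0 0 0 0;0 0 0 0 0 0;0 0 0 0 0 0;0 0 0 0 0 0;0 0 0 0 0 0'; done
python3 - <<'E'
from cell import manip
print(manip.finish_job()); print(manip.state()["ee_pos"],manip.state()["wrist_force"])
E
```

```text
t: 17.15
ee_pos: [0.5876, 0.1228, 0.1643]
orientation: [-0.037, 0.706, 0.037, 0.706]
wrist_force: [-0.9, -0.7, 5.6]
width: -0.0
t: 17.57
ee_pos: [0.5877, 0.1228, 0.1643]
orientation: [-0.037, 0.706, 0.037, 0.706]
wrist_force: [-0.5, 1.0, 4.7]
width: 0.002
t: 17.98
ee_pos: [0.5876, 0.1228, 0.1642]
orientation: [-0.037, 0.706, 0.037, 0.706]
wrist_force: [-1.4, -0.6, 5.3]
width: 0.003
the job is handed in; nothing more can be done
None
the job is handed in; nothing more can be done
```

I slid the white plate home, released it, and pressed the key to its middle position with the closed fingertips. I handed the job in at about 18 s with the key still held. No verdict is reported.

- **Plate:** it stopped against the slot's end 0.6 mm from the predicted position. After release, its rear end measured 158.3 mm from the guard ring's centre (159 expected) and about 1.2 mm to one side. That is within the 4 mm allowed sideways. I did not measure it again after pressing the key, but it still looked home in the last pictures.
- **Key:** the fingertips were at z = 67.3 mm, against 67 mm for flush. The upward force was about 5.3 N (4.7–5.6 N over the last second), against 5.5 N for the middle position, and the pictures show the key level with the ring.
- **Bystanders:** no move passed low over the listed bystanders, and I saw none of them displaced. I did not measure their positions again.
- **Disagreement:** my first fit of the dock from the opening picture was off by up to 2 pixels on the rear housing's corners. A closer view agreed with the given sizes to about 1 mm, apart from one less distinct edge at the dock's front.

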